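Hold the end bar of a glass-casting dam for bolting

TASK

Be the third hand while the end bar is screwed onto the open steel dam frame: first press the toggle clamp's black handle down until it snaps over and locks, so that the frame is pinned where it lies. Then take the loose flat bar that is as long as the frame is wide, stand it on the plate across the frame's open end, square, with its ends flush with the frame's sides, and press it against the two side bars with a steady push of about 12 newtons. Finish while still holding it pressed like that, never letting go; do not shift the frame or disturb the other things.

Things in the scene. Friction and masses are not known exactly. Their poses are not given: they have to be found in the camera images.
- frame: The dam frame: a U of bright steel flat bar lying on the pouring plate, 200 mm long and 150 mm wide outside, all bars 40 mm high and 12 mm thick (two side bars and one closing bar, welded). Mass about 2 kg, loose until clamped. Origin: centre of its underside (on the plate's top, 12 mm above the table). Its +x points from the open end to the closed end, +y to the left side bar, +z up.
- frame_mouth (a point): The centre of the frame's open end: in the plane of the two side bars' end faces, midway between them, at half height (20 mm above the plate's top). Same axes as the frame: the end bar's contact face comes into this plane and the push goes along +x.
- plate: The fixed dark-grey steel pouring plate under frame and clamp, 12 mm thick, 270 mm along its x, 355 mm along its y (from -125 to +230 mm). Origin: on the table's surface, near the middle of the frame, z up; the plate's top is at z = 12 mm.
- end_bar_center (a point): Centre of the loose end bar: bright steel flat bar 150 mm long (its y), 12 mm thick (its x), 40 mm high (its z, up), mass about 0.57 kg, standing on edge on the table (centre 20 mm above it), a screw slot near each end. Both faces and both ends are alike, so either way round is right. When pressed home its centre lies 6 mm outside the frame's open end plane.
- short_bar: A spare flat bar of the same section but only 105 mm long, standing on edge next to the end bar; not needed, leave it. Origin: centre of its underside; y along its length.
- clamp: Horizontal-handle toggle clamp, fixed on the pouring plate beside the left (+y) side bar. Origin: centre of its underside, on the plate's top. Its +x points along the handle, away from the frame; its -x along the pressing arm, whose rubber pad comes down on the side bar (pad 101 mm from the origin). The steel riser and cheeks are 66 x 46 mm and reach 77 mm up. The handle turns about the clamp's y axis at x = 24.5 mm, z = 72 mm above the origin.
- clamp_handle (a joint): Angle of the clamp's handle, rad: 0 = fully open (handle 0.92 rad above level), growing as it is pressed down; starts between 0 and 0.2. It moves easily to about 0.45, then the rubber pad meets the side bar and resistance grows (peak about 0.5 N m, some 7 N at 70 mm from the pivot), at 0.75 it passes dead centre and snaps to its stop at 0.87, where it stays locked by itself, nearly level (0.05 rad above). Locked means above 0.82.
- clamp_grip (a point): Point on the axis of the clamp's black handle, 85 mm from its pivot. The round grip, 18 mm in diameter, reaches from 36 to 135 mm from the pivot; a flat steel shank 12 mm high lies nearer in. Can be pressed straight down with closed fingers, 60 to 75 mm (measured level) from the pivot.
- bolt0: Dark hexagon screw standing on its 12 mm head on the plate, 35 mm high, on the frame's right side; origin under its head.
- bolt1: The second, equal screw, 50 mm further on; origin under its head.
- wrench: Open wrench, 120 mm long, lying flat on the plate beyond the clamp, 6 mm high; origin at its middle, underside.
- shears: Copper-handled glass shears lying flat, about 190 x 80 mm, 12 mm high; origin under the pivot.
- block: Dark wooden blowing block, a cup of 88 mm diameter and 55 mm height with a 200 mm level handle; origin under the cup's centre.
- paddle: Dark graphite paddle, 130 x 75 mm blade with a wooden handle, lying flat at the left, 26 mm high; origin under the blade's handle end.
- jar: Green glass jar of colour with steel lid, 76 mm diameter, 115 mm high; origin under its centre.
- mould: Ribbed brass optic mould, an open cup 86 mm in diameter, 85 mm high; origin under its centre.
Not all that is in view belongs to the job. What is shaped like the part that bears end_bar_center but brown or yellow is not meant.

How it is judged:
On the way:
1. the clamp is locked over centre and pins the frame (value of joint clamp_handle above 0.82 rad and contact force between clamp and frame above 10 N), for 0.2 s.
At the end, for the whole second after the job is handed in: Clamp locked (handle above 0.82 rad), frame within 6 mm of its start; the robot holds the end bar on the frame with 6 to 20 N, centre 3.5 to 8.5 mm outside the open end's plane, within 5 mm sideways and 4 mm in height, square within 0.03 rad, upright within 0.05 rad, at rest (value of joint clamp_handle above 0.82 rad and distance of frame_mouth from where it was at the start of the episode below 0.006 m and x of end_bar_center in the frame of frame_mouth between -0.0085 and -0.0035 m and y of end_bar_center in the frame of frame_mouth between -0.005 and 0.005 m and z of end_bar_center in the frame of frame_mouth between -0.004 and 0.004 m and angle between the y axis of end_bar_center and the y axis of frame_mouth, either way round below 0.03 rad and angle between end_bar_center's own z axis and vertical below 0.05 rad and contact force between end_bar and frame between 6 and 20 N and contact force between any of the fingers, the arm and end_bar above 3 N and linear speed of end_bar below 0.01 m/s); the arm keeps its last pose, push and grip.
It fails at once if one of the other things on the table is moved more than 30 mm (distance of any of short_bar, bolt0, bolt1, wrench, shears, block, paddle, jar, mould from where it was at the start of the episode above 0.03 m).
It also fails if it takes over 72 s, if anything falls off the work surface, if the arm or the gripper's body presses on something with over 40 N, if the wrist force passes 120 N, or if a joint passes its speed limit or range.

ROBOT

A 6-joint arm with a two-finger parallel gripper is mounted at the origin on the work surface. World frame = base frame: x ahead of the robot, y to its left, z up, the work surface at z = 0. Lengths are in m, angles in rad, forces in N, time in s.
With the tool pointing down it reaches from about 0.3 to 0.75 m from the base axis. Payload 8.5 kg.
Tool frame: the origin (TCP) lies at the very end of the fingers, on their centre line; the grasp point (between the pads) lies 19 mm behind it; z points along the fingers, x is the direction in which the jaws open and shut, and the axes are right-handed (so a half turn about z gives the same grasp; the last joint's range is limited). The gripper opens to 85 mm and grips with 20 to 120 N. Pads are 22 mm wide; open, the fingers measure 114 mm over their backs; the gripper's body (76 mm by 85 mm) begins 54 mm behind the grasp point. The pads swing forward as they close: fully open they stand 13 mm farther back than shut.
Start: joints at [1.015, 0.381, 1.297, -0, 1.464, -0.215], TCP at [0.184, 0.518, 0.231] pointing down, gripper open.
Joint ranges: [-3.11, 3.11], [-0.89, 2.33], [0.22, 2.48], [-1.42, 4.56], [0.17, 2.85], [-2.88, 2.88]. Speed limits (rad/s): [2.39, 2.39, 3.14, 3.14, 3.14, 3.14].

INTERFACE

Orientations are given as a unit quaternion [x, y, z, w].
In Python, from bench import arm, optics, workorder gives the robot as it stands.
- The arm moves only by the tool arm_command, never from a script. Its argument "moves" is one flat list of numbers, 7 for each row, row after row: the shift along the world's x, y, z in cm, then the turn, a rotation vector about the world's x, y, z in rad, then the finger opening in cm, from 0 to 8.54. In form: [tx, ty, tz, rx, ry, rz, claw, tx, ty, tz, rx, ry, rz, claw, ...]. A call has 1 to 20 rows; each row shifts and turns the pose as measured when the row begins; what a row does not reach is not made up. A row lasts 1/8 s, in which the tool goes at most 62.5 mm and 10.7 degrees, less where a joint would pass 70% of its speed; a pose out of reach is approached as far as the arm can. A call with a gripper value outside its range is refused whole. The fingers move at their own pace and stop on an object; "squeeze" is the grip in N (left out, the last holds). Time passes only in rows, so rows that do not move let the fingers close. It gives the time, the measured TCP pose, the force and the opening at its end, in the units of the state.
- arm.state(): the state, without advancing time (a new reading comes with each control period).
- optics.snapshot(name): name is "side" or "top" or "wrist"; returns a dict with "img" (420x560x3 uint8, red, green, blue), "vfov" (degrees; the focal length in pixels is half the picture's height over the tangent of half this angle, whatever the lens; pixels are square), "cx", "cy" (the principal point, pixels), "world_from_camera" (4x4, takes a point from camera to world coordinates); the wrist camera has in their place "mount" (4x4, takes a point from camera to tool coordinates, whose origin is the TCP and whose axes are the tool frame's). Camera axes: x right, y down, z forward; pixel columns grow to the right and rows downward; lengths in m; the calibration is good to about 2 mm. The wrist camera is an equidistant fisheye: a pixel r from the principal point sees the ray r / f radians off the axis. A picture is of the moment at which its call begins: read the wrist's pose just before it. There is no depth.
- workorder.sign_off(): hands the job in, once; it reports no verdict.
The state is a dict: "time_s": time; "joints": joint angles; "joint_vel": joint speeds; "joint_torque": joint torques, N m; "ee_pos": TCP position; "ee_rot": TCP orientation; "ft_force": force on the tool from outside, world axes, zero at the start; "torque": the same for the moment, N m; "opening": opening from 0.0 (shut) to 1.0 (fully open).
Only numpy, scipy, OpenCV 4.12 (cv2) and the standard library are available. Lean on these libraries where they do the work, as an engineer would, in place of code of your own. Each camera call takes 0.05 s, during which the arm holds its last target. There are 200 camera calls.

## Working session

There is one attempt and no reset: what is moved stays moved. The work goes in short steps, Python scripts to look and compute and a tool call to move; the robot and the scene stay as the last step left them, time stands still between calls to the robot, and variables do not carry over. Pictures are saved under pics/ and viewed, about 8 in all and at most 12, crops included, and the job is handed in when it is done.

Besides the shell and the picture viewer there is one more tool, called after "Call:" as a command line: name --argument value ..., lists and objects as JSON in quotes. arm_command: Moves the arm, as the interface text tells. Its arguments: {"type":"object","properties":{"moves":{"type":"array"},"squeeze":{"type":"number"}},"required":["moves"]}

```bash
mkdir -p pics
python3 - <<'E'
from bench import arm, optics
import cv2, numpy as np
s=arm.state(); print({k:np.round(v,3).tolist() for k,v in s.items()})
for n in ("top","side"):
    d=optics.snapshot(n); cv2.imwrite(f"pics/{n}0.png",d["img"][:,:,::-1])
    print(n,d["vfov"],d["cx"],d["cy"],np.round(d["world_from_camera"],4).tolist())
d=optics.snapshot("wrist"); print(d["vfov"],d["cx"],d["cy"],np.round(d["mount"],4).tolist())
cv2.imwrite("pics/wrist0.png",d["img"][:,:,::-1])
E
```

```text
{'time_s': 0.0, 'joints': [1.015, 0.381, 1.298, 0.0, 1.464, -0.215], 'joint_vel': [0.002, -0.002, 0.001, 0.0, -0.001, 0.001], 'joint_torque': [-0.002, -44.845, -23.128, -0.0, 0.005, -0.0], 'ee_pos': [0.184, 0.518, 0.231], 'ee_rot': [0.817, 0.577, -0.001, 0.0], 'ft_force': [0.118, -0.459, 0.255], 'torque': [0.046, -0.002, -0.007], 'opening': 1.001}
top 50.903519022506494 280.8160851548852 209.02329346553014 [[0.0154, -0.9921, 0.1243, 0.363], [-0.9996, -0.0181, -0.021, 0.0729], [0.0231, -0.1239, -0.992, 1.3763], [0.0, 0.0, 0.0, 1.0]]
side 52.5638558294644 283.54141462835804 208.40612250039194 [[0.9998, 0.0052, 0.0197, 0.4934], [-0.0145, -0.4959, 0.8683, -0.9376], [0.0143, -0.8684, -0.4957, 0.6851], [0.0, 0.0, 0.0, 1.0]]
65.70646984690485 287.6580053354461 210.06056659150943 [[1.0, 0.0001, 0.0002, -0.001], [-0.0001, 0.9635, 0.2678, -0.0679], [-0.0002, -0.2678, 0.9635, -0.1426], [0.0, 0.0, 0.0, 1.0]]
```

View pics/top0.png

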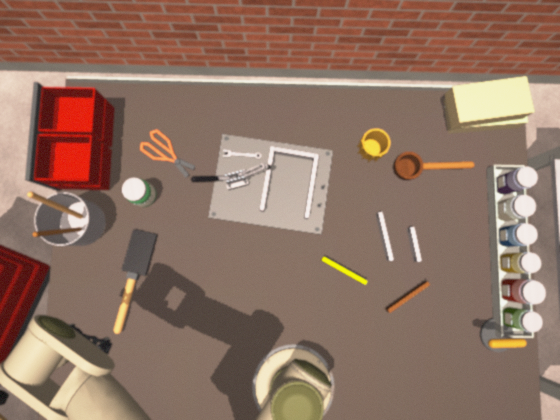

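View pics/side0.png

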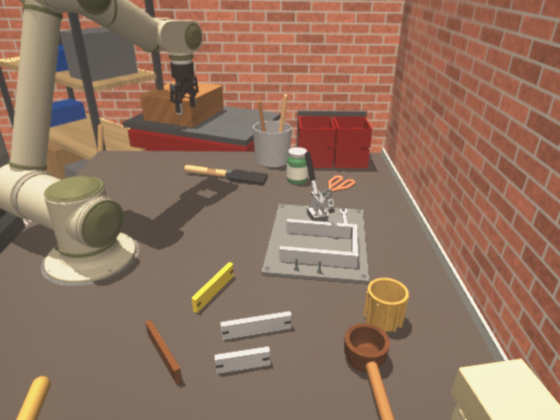

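Candidates for the end bar in top0: bright steel long bar (385,236), bright short bar (415,244) (short_bar), yellow bar (345,270), and brown bar (407,296). By the description it is the longer bright one at (385,236). The frame is at (290,182), with its open end towards the robot. The clamp is at (238,178), with its black handle at (205,179). Next is a close crop plus contour measurement.

```bash
cat > h.py <<'E'
import numpy as np, cv2
from bench import arm, optics
from scipy.spatial.transform import Rotation as R
def cam(n):
    s=arm.state(); d=optics.snapshot(n); d["f"]=210/np.tan(np.radians(d["vfov"]/2))
    if n=="wrist":
        T=np.eye(4); T[:3,:3]=R.from_quat(s["ee_rot"]).as_matrix(); T[:3,3]=s["ee_pos"]; d["T"]=T@d["mount"]
    else: d["T"]=np.array(d["world_from_camera"])
    d["fish"]=n=="wrist"; return d
def ray(d,p):
    p=np.atleast_2d(np.asarray(p,float))-[d["cx"],d["cy"]]
    if d["fish"]:
        r=np.linalg.norm(p,axis=1)+1e-9; t=r/d["f"]
        v=np.c_[p/r[:,None]*np.sin(t)[:,None],np.cos(t)]
    else: v=np.c_[p/d["f"],np.ones(len(p))]
    return d["T"][:3,3], v@d["T"][:3,:3].T
def onz(d,p,z):
    o,v=ray(d,p); return o+v*((z-o[2])/v[:,2])[:,None]
def proj(d,P):
    q=(np.atleast_2d(P)-d["T"][:3,3])@d["T"][:3,:3]
    if d["fish"]:
        r=np.linalg.norm(q[:,:2],axis=1)+1e-9; k=d["f"]*np.arctan2(r,q[:,2])/r
        return q[:,:2]*k[:,None]+[d["cx"],d["cy"]]
    return q[:,:2]/q[:,2:]*d["f"]+[d["cx"],d["cy"]]
def steel(img,v=165,s=50):
    h=cv2.cvtColor(img,cv2.COLOR_RGB2HSV)
    return ((h[...,2]>v)&(h[...,1]<s)).astype(np.uint8)
E
python3 - <<'E'
from h import *
d=cam("top"); m=steel(d["img"],185); m[:, :185]=0; m[:,445:]=0; m[:125]=0; m[330:]=0
n,l,st,c=cv2.connectedComponentsWithStats(m)
for i in range(1,n):
    if st[i,4]<25: continue
    ys,xs=np.where(l==i); z=.052 if c[i][1]<218 else .04
    P=onz(d,np.c_[xs,ys],z)[:,:2]*1000
    r=cv2.minAreaRect(P.astype(np.float32)); print(st[i],np.round(c[i]),np.round(r[0]),np.round(r[1]),round(r[2],1)); print(np.round(cv2.boxPoints(r)).tolist())
cv2.imwrite("pics/c1.png",cv2.resize(d["img"][125:285,195:435,::-1],None,fx=3.3,fy=3.3,interpolation=cv2.INTER_CUBIC))
print(d["f"])
E
```

```text
[ 210  138  122   95 7718] [273. 187.] [608.  76.] [339. 256.] 82.5
[[459.0, -76.0], [713.0, -109.0], [757.0, 227.0], [503.0, 260.0]]
[379 212  15  49 231] [386. 236.] [ 454. -276.] [150.  14.] 12.5
[[379.0, -286.0], [382.0, -299.0], [529.0, -267.0], [526.0, -253.0]]
[410 227  12  35 165] [416. 244.] [ 431. -368.] [106.  14.] 11.0
[[378.0, -371.0], [380.0, -385.0], [484.0, -365.0], [482.0, -351.0]]
441.2298238349109
```

View pics/c1.png

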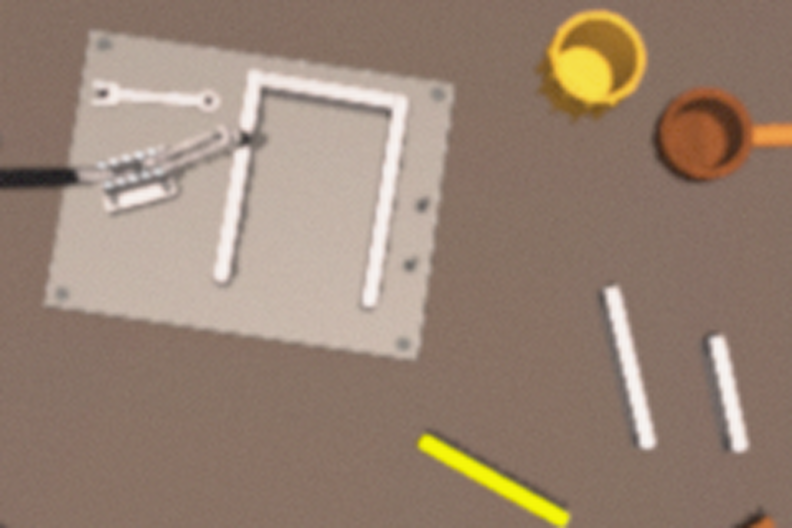

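The crop confirms it: the bar at crop (630,367) measures 150 x 14 mm, so it is the end bar. The one at (728,393) measures 106 mm, so it is the short bar. The clamp handle is black at crop (40,177), and the frame mouth lies between (222,278) and (370,304).

Run:
```python
from h import *
d=cam("top"); m=steel(d["img"],222)
m[:,:258]=0; m[:,325:]=0; m[:140]=0; m[230:]=0
for nm,(a,b,y0,y1) in {"left":(258,276,175,205),"right":(300,325,160,215)}.items():
    ys,xs=np.where(m[y0:y1,a:b]); P=onz(d,np.c_[xs+a,ys+y0],.052)[:,:2]*1000
    r=cv2.fitLine(P.astype(np.float32),cv2.DIST_HUBER,0,.01,.01).ravel(); print(nm,np.round(r,3),np.degrees(np.arctan2(r[1],r[0])))
ys,xs=np.where(m); P=onz(d,np.c_[xs,ys],.052)[:,:2]*1000
r=cv2.minAreaRect(P.astype(np.float32)); print(r, np.round(cv2.boxPoints(r)).tolist())
g=d["img"].max(axis=2).astype(int); k=(g<45).astype(np.uint8); k[:, :188]=0;k[:,225:]=0;k[:165]=0;k[192:]=0
ys,xs=np.where(k); pts=np.c_[xs,ys].astype(np.float32); print("handle",len(xs),cv2.fitLine(pts,2,0,.01,.01).ravel(),xs.min(),xs.max())
for p in [(195,179.5),(218,178.5)]:
  print(p,[np.round(onz(d,p,z)[0]*1000).tolist() for z in (.1,.14,.17)])
# clamp base side wall bottom corner, pad
for p,z in [((227.5,188),.05),((249,180),.05),((194.5+238/3.3,125+140/3.3),.1)]: print(p,onz(d,p,z).round(3))
e=cam("side")
cv2.imwrite("pics/s1.png",cv2.resize(e["img"][165:285,255:385,::-1],None,fx=5,fy=5,interpolation=cv2.INTER_CUBIC))
```

```text
left [ 9.89000e-01 -1.49000e-01  5.87904e+02  9.54690e+01] -8.594952
right [ 9.89000e-01 -1.49000e-01  5.98209e+02 -4.58400e+01] -8.587339
((617.705322265625, 34.27123260498047), (175.2259063720703, 198.30453491210938), 81.53074645996094) [[507.0, -38.0], [703.0, -67.0], [729.0, 106.0], [533.0, 136.0]]
handle 65 [ 9.9950284e-01 -3.1528313e-02  2.0512308e+02  1.7846153e+02] 195 216
(195, 179.5) [[605.0, 298.0, 100.0], [598.0, 291.0, 140.0], [592.0, 286.0, 170.0]]
(218, 178.5) [[610.0, 231.0, 100.0], [602.0, 226.0, 140.0], [596.0, 223.0, 170.0]]
(227.5, 188) [[0.591 0.208 0.05 ]]
(249, 180) [[0.617 0.143 0.05 ]]
(266.6212121212121, 167.42424242424244) [[0.646 0.09  0.1  ]]
```

View pics/s1.png

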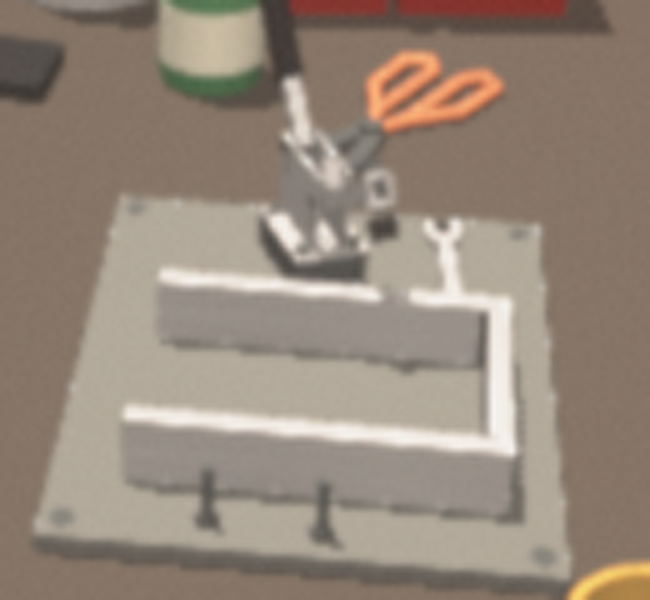

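Side crop: the handle is up at (285,60), the clamp's riser is at (320,210), the raised pad is at (380,220), and the bolts stand at the right side bar. I'm moving to a near view of frame and clamp with the fingers closing.

Call:
arm_command --moves '[4,-4,1.3,0,0,0,0,4,-4,1.3,0,0,0,0,4,-4,1.3,0,0,0,0,4,-4,1.3,0,0,0,0,4,-4,1.3,0,0,0,0,4,-4,1.3,0,0,0,0,4,-4,1.3,0,0,0,0,4,-4,1.3,0,0,0,0,0,0,0,0,0,0,0,0,0,0,0,0,0,0]' --squeeze 40

```text
time_s: 1.55
ee_pos: [0.5111, 0.1864, 0.337]
ee_rot: [0.816, 0.578, -0.001, 0.0]
ft_force: [-0.8, 1.2, 0.3]
opening: -0.004
```

Run:
```python
from h import *
d=cam("wrist"); s=arm.state(); print(s["ee_pos"],s["time_s"])
cv2.imwrite("pics/w1.png",d["img"][:,:,::-1]); np.savez("w1.npz",**{k:v for k,v in d.items()})
# predicted points
for P in [(.517,.036,.052),(.615,.205,.084),(.597,.27,.16)]: print(P,proj(d,P).round())
```

```text
[0.51108613 0.1865548  0.33694023] 1.6
(0.517, 0.036, 0.052) [[190. 213.]]
(0.615, 0.205, 0.084) [[328. 247.]]
(0.597, 0.27, 0.16) [[388. 239.]]
```

View pics/w1.png

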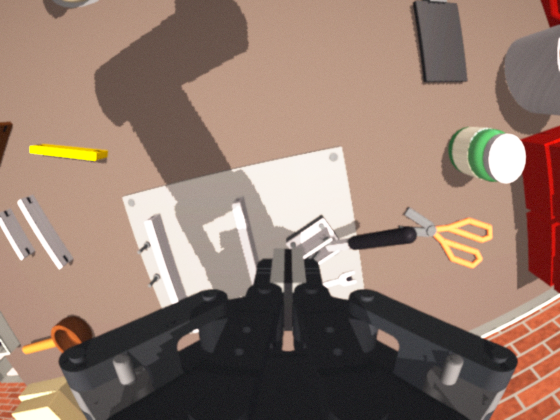

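Wrist view: the handle grip runs from (350,242) to (415,235), the clamp pivot is near (328,246), and the side-bar ends are at (238,205) and (152,220). My predicted press point, (388,239), falls on the handle axis. Next I check the press distance and take a first mouth estimate.

Run:
```python
from h import *
d=dict(np.load("w1.npz")); 
g=d["img"].max(axis=2); k=(g<60).astype(np.uint8); k[:,:345]=0;k[:,418:]=0;k[:225]=0;k[255:]=0
n,l,st,c=cv2.connectedComponentsWithStats(k); i=1+st[1:,4].argmax(); print(st[i],c[i])
ys,xs=np.where(l==i); print("ends v",ys[xs<=xs.min()+2].mean(),ys[xs>=xs.max()-4].mean())
w=np.array([-.26,.9656])
for th in (.72,.82,.92):
  for piv in [(.615,.205),(.612,.212)]:
    o=[proj(d,np.r_[np.array(piv)+w*r*np.cos(th),.084+r*np.sin(th)])[0].round(1).tolist() for r in (.036,.085,.135)]; print(th,piv,o)
m=steel(d["img"],0); v=cv2.cvtColor(d["img"],cv2.COLOR_RGB2HSV)[...,2]
print(v[196:214:2,228:250:2]); print(v[212:230:2,140:164:2])
```

```text
[349 227  67  22 886] [382.18848758 238.17268623]
ends v 242.25 234.0
0.72 (0.615, 0.205) [[348.7, 242.1], [380.6, 234.8], [418.1, 225.9]]
0.72 (0.612, 0.212) [[353.4, 238.2], [385.6, 230.5], [423.4, 221.1]]
0.82 (0.615, 0.205) [[347.4, 244.0], [377.6, 239.5], [414.1, 233.9]]
0.82 (0.612, 0.212) [[352.1, 240.0], [382.7, 235.2], [419.6, 229.0]]
0.92 (0.615, 0.205) [[345.8, 245.8], [374.0, 244.4], [408.7, 242.4]]
0.92 (0.612, 0.212) [[350.5, 241.9], [379.2, 240.0], [414.4, 237.5]]
[[167 171 166 169 164 164 159 151 163 170 170]
 [169 169 166 167 141 130 134 131 154 168 166]
 [165 169 168 148 118 116 134 122 140 169 169]
 [170 167 164 155 164 189 154 119 128 165 171]
 [166 170 212 239 243 244 194 120 124 161 168]
 [168 172 230 247 251 255 229 131 121 157 169]
 [169 170 213 251 255 255 252 141 118 144 168]
 [173 183 235 255 255 255 255 166 119 130 165]
 [228 245 249 255 255 255 255 219 117 127 164]]
[[246 247 246 246 246 246 247 246 245 243 243 247]
 [246 246 247 246 247 247 242 221 206 188 210 246]
 [245 246 247 247 246 232 167 166 168 152 176 243]
 [246 246 246 246 229 183 165 157 147 149 156 236]
 [245 246 247 248 246 248 168 149 147 153 151 215]
 [246 245 254 255 255 255 204 148 147 145 151 184]
 [247 246 253 255 255 255 243 151 152 149 150 161]
 [246 245 249 255 255 255 255 150 153 144 147 148]
 [246 245 246 255 255 255 255 188 147 148 150 150]]
```

Call:
arm_command --moves '[4.3,4.2,-3,0,0,0,0,4.2,4.2,-3,0,0,0,0,0,0,-4,0,0,0,0,0,0,-4,0,0,0,0,0,0,0,0,0,0,0]'

```text
time_s: 2.22
ee_pos: [0.5888, 0.2746, 0.197]
ee_rot: [0.814, 0.582, -0.0, 0.001]
ft_force: [0.3, 0.2, 0.5]
opening: 0.001
```

Call:
arm_command --moves '[0.8,-0.3,-1,0,0,0,0,0,0,-1.5,0,0,0,0,0,0,-1.5,0,0,0,0,0,0,-1.5,0,0,0,0,0,0,-1.5,0,0,0,0]'

```text
time_s: 2.85
ee_pos: [0.5987, 0.2726, 0.1295]
ee_rot: [0.813, 0.582, 0.005, 0.003]
ft_force: [-0.0, 2.0, 7.0]
opening: -0.002
```

Contact is made and the force reads 7 N as expected. I continue pressing.

Call:
arm_command --moves '[0,0,-1.2,0,0,0,0,0,0,-1.2,0,0,0,0,0,0,-1,0,0,0,0,0,0,-0.8,0,0,0,0]'

```text
time_s: 3.35
ee_pos: [0.6005, 0.2744, 0.0948]
ee_rot: [0.813, 0.582, 0.011, 0.004]
ft_force: [-29.5, -10.6, 86.2]
opening: -0.002
```

It is at the stop with a high force, so I lift off and look.

Call:
arm_command --moves '[0,0,1.5,0,0,0,0,0,0,3,0,0,0,0,0,0,5,0,0,0,0,-4,-4,5,0,0,0,0,-4,-4,4,0,0,0,0,-3,-4,4,0,0,0,0,0,0,0,0,0,0,0]'

```text
time_s: 4.22
ee_pos: [0.498, 0.1628, 0.308]
ee_rot: [0.813, 0.582, 0.009, 0.004]
ft_force: [0.4, -0.2, 0.2]
opening: 0.001
```

Run:
```python
from h import *
d=cam("wrist"); e=cam("side")
a=cv2.resize(e["img"][165:285,255:385,::-1],(455,420),interpolation=cv2.INTER_CUBIC)
cv2.imwrite("pics/w2.png",cv2.resize(np.hstack([a,d["img"][:,100:430,::-1]]),None,fx=1,fy=1)); np.savez("w2.npz",**d)
```

```text
(no output)
```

View pics/w2.png

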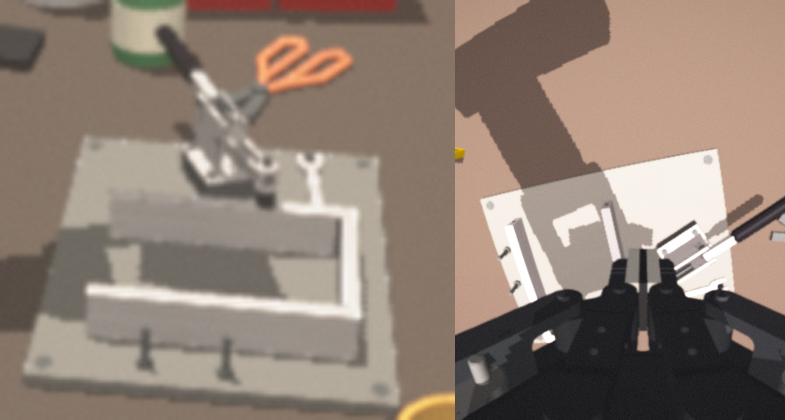

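Run:
```python
from h import *
e=cam("side"); 
for th in (.05,.15,.25,.5): print(th,[proj(e,np.r_[np.array([.614,.207])+np.array([-.26,.9656])*r*np.cos(th),.084+r*np.sin(th)])[0].round(1).tolist() for r in (.036,.135)])
d=cam("top"); m=steel(d["img"],222)
ys,xs=np.where(m[160:215,300:325]); P=onz(d,np.c_[xs+300,ys+160],.052)[:,:2]*1000
r=cv2.fitLine(P.astype(np.float32),cv2.DIST_HUBER,0,.01,.01).ravel(); print(np.round(r,3))
g=d["img"].max(axis=2); k=(g<45).astype(np.uint8); k[:, :180]=0;k[:,225:]=0;k[:150]=0;k[192:]=0
ys,xs=np.where(k); print(len(xs),xs.min(),xs.max(),ys.min(),ys.max())
for th in (.05,.15,.25,.5): print(th,[proj(d,np.r_[np.array([.614,.207])+np.array([-.26,.9656])*r*np.cos(th),.084+r*np.sin(th)])[0].round(1).tolist() for r in (.036,.135)])
```

```text
0.05 [[311.0, 187.9], [301.3, 173.4]]
0.15 [[311.1, 186.9], [301.5, 169.8]]
0.25 [[311.3, 186.0], [301.9, 166.5]]
0.5 [[311.7, 184.1], [303.5, 159.0]]
[ 9.89000e-01 -1.47000e-01  5.98279e+02 -4.58480e+01]Traceback (most recent call last):
  File "<stdin>", line 8, in <module>
    return umr_minimum(a, axis, None, out, keepdims, initial, where)
ValueError: zero-size array to reduction operation minimum which has no identity
```

The handle tip is at side px (303,174), which matches 0.05 rad above level, so the clamp is locked. The right bar line is unchanged, so the frame has not moved. Now to a look pose above the end bar, at tool yaw -77.7° so that joint 6 stays in range at the mouth.

Call:
arm_command --moves '[-0.3,-3.1,-0.4,0,0,-0.186,5,-0.3,-3.1,-0.4,0,0,-0.186,5,-0.3,-3.1,-0.4,0,0,-0.186,5,-0.3,-3.1,-0.4,0,0,-0.186,5,-0.3,-3.1,-0.4,0,0,-0.186,5,-0.3,-3.1,-0.4,0,0,-0.186,5,-0.3,-3.1,-0.4,0,0,-0.186,5,-0.3,-3.1,-0.4,0,0,-0.186,5,-0.3,-3.1,-0.4,0,0,-0.186,5,-0.3,-3.1,-0.4,0,0,-0.186,5,-0.3,-3.1,-0.4,0,0,-0.186,5,-0.3,-3.1,-0.4,0,0,-0.186,5,-0.3,-3.1,-0.4,0,0,-0.186,5,-0.3,-3.1,-0.4,0,0,-0.186,5,0,0,0,0,0,0,5]'

```text
time_s: 6.3
ee_pos: [0.4613, -0.2751, 0.2197]
ee_rot: [0.77, -0.638, -0.013, -0.008]
ft_force: [0.6, -0.3, -0.6]
opening: 0.588
```

```bash
cat > tool.py <<'E'
from h import *
def pose():
    s=arm.state(); M=R.from_quat(s["ee_rot"]).as_matrix()
    return s, np.degrees(np.arctan2(M[1,0],M[0,0])), M[:,2]
E
python3 - <<'E'
from tool import *
s,y,z=pose(); print(np.round(s["ee_pos"],4),round(y,2),z.round(4),np.round(s["joints"],2),s["opening"])
for n,v in (("wrist",235),("top",185)):
    d=cam(n); m=steel(d["img"],v)
    a=proj(d,[[.454,-.276,.04]])[0]; print(n,a.round(1))
    k,l,st,c=cv2.connectedComponentsWithStats(m)
    for i in range(1,k):
        if 80<st[i,4]<20000 and np.linalg.norm(c[i]-a)<60:
            ys,xs=np.where(l==i); P=onz(d,np.c_[xs,ys],.04)[:,:2]*1000
            r=cv2.minAreaRect(P.astype(np.float32)); f=cv2.fitLine(P.astype(np.float32),2,0,.01,.01).ravel()
            print(st[i],c[i].round(),np.round(r[0],1),np.round(r[1],1),np.round(cv2.boxPoints(r),0).tolist(),np.degrees(np.arctan2(f[1],f[0])))
    if n=="wrist": cv2.imwrite("pics/w3.png",d["img"][:,:,::-1]); np.savez("w3.npz",**d)
E
```

```text
[ 0.4613 -0.2751  0.2197] -79.32 [-0.0092  0.0293 -0.9995] [-0.77  0.38  1.34  0.01  1.45  0.62] 0.587675585936831
wrist [291.8 195.5]
[ 285  122   15  142 1472] [292. 194.] [ 453.5 -276.6] [149.2  13. ] [[379.0, -285.0], [382.0, -298.0], [528.0, -268.0], [525.0, -255.0]] 12.518352
top [385.6 235.8]
```

View pics/w3.png

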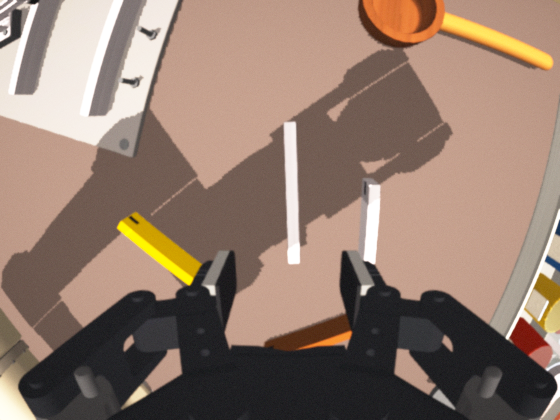

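The end bar in the wrist view spans (290,123) to (293,262). It measures 149 x 13 mm, centred at (453.5,-276.6) mm and heading 12.5°. The gripper is straddling it and clear of the short bar at (370,220). I correct the tilt and yaw and descend partway.

Call:
arm_command --moves '[-0.8,-0.15,-4,-0.029,-0.009,0.032,5,0,0,-5,0,0,0,5,0,0,-4,0,0,0,5,0,0,0,0,0,0,5]'

```text
time_s: 6.9
ee_pos: [0.4553, -0.2701, 0.0877]
ee_rot: [0.786, -0.618, 0.001, 0.0]
ft_force: [-0.3, -0.1, 0.3]
opening: 0.584
```

Run:
```python
from tool import *
s,y,z=pose(); print(np.round(s["ee_pos"],4),round(y,2),z.round(4),np.round(s["ft_force"],1))
```

```text
[ 0.4553 -0.2701  0.0877] -76.35 [ 0.0016 -0.0014 -1.    ] [-0.3 -0.1  0.3]
```

Call:
arm_command --moves '[-0.2,-0.65,-2.5,0,0,-0.02,5,0,0,-3,0,0,0,5,0,0,-1.2,0,0,0,5,0,0,-0.5,0,0,0,5,0,0,0,0,0,0,5]'

```text
time_s: 7.52
ee_pos: [0.4582, -0.2772, 0.0216]
ee_rot: [0.782, -0.623, 0.007, 0.0]
ft_force: [-0.0, -0.4, -0.5]
opening: 0.584
```

Run:
```python
from tool import *
s,y,z=pose(); print(np.round(s["ee_pos"],4),round(y,2),z.round(4),np.round(s["ft_force"],1))
```

```text
[ 0.4582 -0.2772  0.0216] -77.05 [ 0.0106 -0.0097 -0.9999] [-0.  -0.4 -0.5]
```

Call:
arm_command --moves '[-0.5,0.05,-0.6,0.01,0.01,-0.008,5,0,0,-0.3,0,0,0,5,0,0,0,0,0,0,5]'

```text
time_s: 7.9
ee_pos: [0.4534, -0.2772, 0.0136]
ee_rot: [0.78, -0.626, 0.001, -0.0]
ft_force: [0.6, -1.3, -0.0]
opening: 0.585
```

Run:
```python
from tool import *
s,y,z=pose(); print(np.round(s["ee_pos"],4),round(y,2),z.round(4),np.round(s["ft_force"],1))
```

```text
[ 0.4534 -0.2772  0.0136] -77.52 [ 1.8e-03 -9.0e-04 -1.0e+00] [ 0.6 -1.3 -0. ]
```

Call:
arm_command --moves '[0,0,0,0,0,0,0,0,0,0,0,0,0,0,0,0,0,0,0,0,0,0,0,0,0,0,0,0,0,0,0,0,0,0,0]' --squeeze 70

```text
time_s: 8.52
ee_pos: [0.4534, -0.277, 0.014]
ee_rot: [0.78, -0.626, 0.001, -0.0]
ft_force: [-0.0, 0.6, 1.2]
opening: 0.127
```

Run:
```python
from tool import *
s,y,z=pose(); print(np.round(s["ee_pos"],4),round(y,2),z.round(4),np.round(s["ft_force"],1),s["opening"])
```

```text
[ 0.4534 -0.277   0.014 ] -77.52 [ 1.9e-03 -7.0e-04 -1.0e+00] [-0.   0.6  1.2] 0.12733369338156142
```

Call:
arm_command --moves '[0,0,3,0,0,0,0,0,0,4,0,0,0,0,0.3,3.5,0.3,0,0,0.15,0,0.3,3.5,0.3,0,0,0.15,0,0.3,3.5,0.3,0,0,0.15,0,0.3,3.5,0,0,0,0.15,0,0.3,3.5,0,0,0,0.15,0,0.3,3.5,0,0,0,0.15,0,0.3,3.5,0,0,0,0.15,0,0.3,3.5,0,0,0,0.15,0,0,0,0,0,0,0,0]'

```text
time_s: 9.9
ee_pos: [0.4719, 0.0137, 0.0876]
ee_rot: [0.998, -0.057, -0.008, 0.001]
ft_force: [-0.3, 0.5, -6.1]
opening: 0.126
```

Run:
```python
from tool import *
s,y,z=pose(); print(np.round(s["ee_pos"],4),round(y,2),z.round(4),np.round(s["ft_force"],1),s["opening"],np.round(s["joints"],2))
d=cam("wrist"); t=cam("top"); cv2.imwrite("pics/w4.png",np.hstack([cv2.resize(t["img"][125:245,200:345,::-1],(362,300),interpolation=cv2.INTER_CUBIC),cv2.resize(d["img"][...,::-1],(400,300))])); np.savez("w4.npz",**d)
cv2.imwrite("pics/w4full.png",d["img"][...,::-1])
```

```text
[0.4719 0.0137 0.0876] -6.59 [-0.016  -0.001  -0.9999] [-0.3  0.5 -6.1] 0.1256964086344885 [-0.22  0.42  1.71 -0.01  1.02 -0.1 ]
```

View pics/w4full.png

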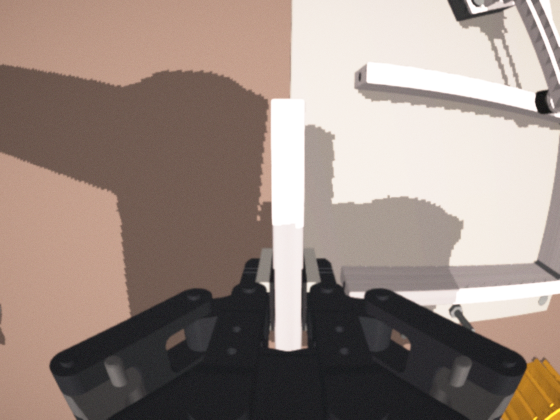

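The bar is gripped squarely. Its left end is at (288,102), and the frame's side-bar ends are at about (365,77) for the left and (348,285) for the right. I zoom in on those to pick corners.

Run:
```python
from h import *
d=dict(np.load("w4.npz")); I=d["img"][...,::-1]
z=lambda u,v: cv2.resize(I[v:v+60,u:u+60],(390,390),interpolation=cv2.INTER_NEAREST)
cv2.imwrite("pics/z4.png",np.hstack([z(345,50),z(330,255)]))
```

```text
(no output)
```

View pics/z4.png

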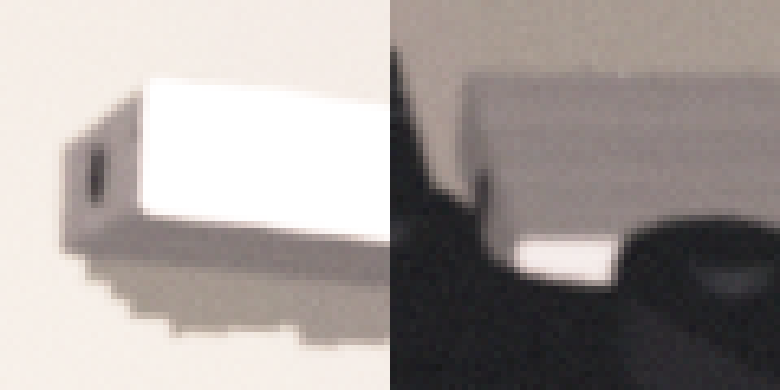

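Crop: left side bar top corners are at full-image (367,62.3) outer and (366.5,83.2) inner. The right bar's inner top corner is at (349.5,291.6) and its inner bottom corner at (341.2,266.5).

```bash
cat > fr.py <<'E'
from tool import *
E
python3 - <<'E'
from tool import *
d=dict(np.load("w4.npz")); f=lambda p,z: (onz(d,p,z)[0]*1000).round(1)
print("L out,in top",f((367,62.3),.052),f((366.5,83.2),.052),"L bot in,out",f((354.5,88.8),.012),f((355,72.3),.012))
print("R in top",f((349.5,291.6),.052),"R in bot",f((341.2,266.5),.012))
th=np.radians(-8.55); u=np.array([np.cos(th),np.sin(th)]); v=np.array([-u[1],u[0]])
for n,p,z in [("Lout",(367,62.3),.052),("Lin",(366.5,83.2),.052),("Lbi",(354.5,88.8),.012),("Lbo",(355,72.3),.012),("Rin",(349.5,291.6),.052),("Rbi",(341.2,266.5),.012)]:
    q=f(p,z)[:2]; print(n,"u,v",(q@u).round(1),(q@v).round(1))
# held bar top face
m=steel(d["img"],240); m[:, :268]=0; m[:,308:]=0; m[:90]=0; m[222:]=0
zt=.1136
L=[];Rr=[]
for r in range(108,215,3):
    xs=np.where(m[r])[0]; L.append((xs.min()-.5,r)); Rr.append((xs.max()+.5,r))
for e in (L,Rr):
    P=onz(d,e,zt)[:,:2]*1000; g=cv2.fitLine(P.astype(np.float32),2,0,.01,.01).ravel(); print("bar edge",g.round(3),np.degrees(np.arctan2(g[1],g[0])))
ys=np.where(m[:,288])[0]; print("top row",ys.min(),onz(d,[(277,ys.min()-.5),(288,ys.min()-.5),(300,ys.min()-.5)],zt).round(4).tolist())
print(R.from_matrix(d["T"][:3,:3]@d["mount"][:3,:3].T).as_matrix().round(4).tolist())
E
```

```text
L out,in top [525.6 109.4  52. ] [523.9  97.6  52. ] L bot in,out [524.8  98.2  12. ] [526.5 109.5  12. ]
R in top [505.6 -26.6  52. ] R in bot [505.7 -27.9  12. ]
Lout u,v 503.5 186.3
Lin u,v 503.6 174.4
Lbi u,v 504.4 175.1
Lbo u,v 504.4 186.6
Rin u,v 503.9 48.9
Rbi u,v 504.2 47.6
bar edge [1.1000e-01 9.9400e-01 4.7187e+02 6.6859e+01] 83.70187
bar edge [1.37000e-01 9.91000e-01 4.83759e+02 6.55080e+01] 82.13785
top row 99 [[0.4767, 0.0889, 0.1136], [0.4805, 0.0884, 0.1136], [0.4847, 0.0879, 0.1136]]
[[0.9933, -0.1147, -0.016], [-0.1148, -0.9934, -0.001], [-0.0158, 0.0028, -0.9999]]
```

Call:
arm_command --moves '[1.1,1.25,-1,0,-0.016,-0.033,0,1.1,1.2,-1,0,0,0,0,0,0,-1.5,0,0,0,0,0,0,0,0,0,0,0]'

```text
time_s: 10.5
ee_pos: [0.4956, 0.0345, 0.0507]
ee_rot: [0.997, -0.079, -0.0, 0.001]
ft_force: [-1.0, 0.2, -6.0]
opening: 0.124
```

```bash
cat > chk.py <<'E'
from tool import *
s,y,z=pose(); p=np.array(s["ee_pos"])*1000; th=np.radians(-8.55); u=np.array([np.cos(th),np.sin(th)]); v=np.array([-u[1],u[0]])
F=np.array(s["ft_force"]); g=p[:2]@u; h=p[:2]@v
print("t",s["time_s"],"p",p.round(1),"u",g.round(1),"v",h.round(1),"yaw",round(y,2),"z",z.round(4),"Fu,Fv,Fz",(F[:2]@u).round(1),(F[:2]@v).round(1),F[2].round(1),"M",np.round(s["torque"],2))
n=np.cross(z,[0,0,-1]); print("rot fix",n.round(4),"yawfix",round(np.radians(-8.5-y),4), "v fix world cm",((111.5-h)*v/10).round(2), "u to 485 cm",((485-g)*u/10).round(2))
E
python3 chk.py
```

```text
t 10.5 p [495.6  34.5  50.7] u 485.0 v 107.8 yaw -9.1 z [-8.e-04 -2.e-03 -1.e+00] Fu,Fv,Fz -1.0 0.1 -6.0 M [0.   0.04 0.02]
rot fix [ 0.002  -0.0008  0.    ] yawfix 0.0104 v fix world cm [0.06 0.37] u to 485 cm [-0.  0.]
```

Call:
arm_command --moves '[0.06,0.37,-1,0.002,0,0.01,0,0,0,-0.8,0,0,0,0,0,0,0,0,0,0,0]'

```text
time_s: 10.88
ee_pos: [0.4969, 0.0379, 0.032]
ee_rot: [0.997, -0.074, 0.0, 0.0]
ft_force: [0.1, -0.1, -6.6]
opening: 0.129
```

```bash
python3 chk.py
python3 - <<'E'
from h import *
d=cam("wrist"); np.savez("w5.npz",**d); I=d["img"][...,::-1]
cv2.imwrite("pics/w5.png",cv2.resize(I[30:320,230:420],None,fx=2,fy=2,interpolation=cv2.INTER_CUBIC))
E
```

```text
t 10.875 p [496.9  37.9  32. ] u 485.8 v 111.3 yaw -8.52 z [ 1.e-04 -1.e-04 -1.e+00] Fu,Fv,Fz 0.1 -0.1 -6.6 M [-0.06  0.01  0.05]
rot fix [0.0001 0.0001 0.    ] yawfix 0.0004 v fix world cm [0.   0.02] u to 485 cm [-0.08  0.01]
```

View pics/w5.png

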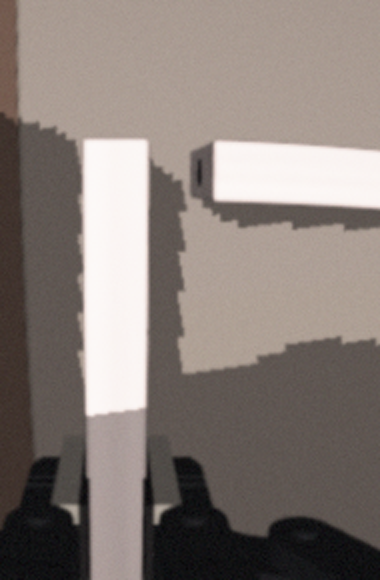

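The picture shows the bar end at full-image (287.5,99.5) and (272,99.5)–(304.5,99.5), with its face parallel to the frame's end. The frame's left bar outer top corner is at (337.5,100.5) and the inner one at (337.5,130.5).

Run:
```python
from h import *
d=dict(np.load("w5.npz")); th=np.radians(-8.55); u=np.array([np.cos(th),np.sin(th)]); v=np.array([-u[1],u[0]])
hs=cv2.cvtColor(d["img"],cv2.COLOR_RGB2HSV)[...,2]; 
print(hs[94:106,[278,288,298,341,345,349]].T); print(hs[115,332:346],hs[115,298:310], hs[115,266:280]); print(hs[125:137,[341,345,349]].T)
for p,z in [((288,99.5),.058),((304.5,115),.058),((338,100.5),.052),((337.5,115),.052),((338,130.5),.052)]:
    q=onz(d,p,z)[0][:2]*1000; print(p,(q@u).round(1),(q@v).round(1))
```

```text
[[175 174 173 174 175 212 243 250 252 252 252 252]
 [175 173 171 171 177 211 240 249 251 251 251 251]
 [173 175 173 172 178 210 240 250 251 251 252 251]
 [173 170 173 171 171 178 212 243 249 251 251 251]
 [174 173 172 171 171 176 205 240 248 250 251 250]
 [169 170 170 173 172 171 189 237 249 251 251 250]]
[ 98 101  98 104 159 222 244 250 251 251 251 251 251 251] [251 251 251 251 246 228 170 114  97  97  93  95] [ 94  94  95 104 137 197 238 249 252 252 252 252 252 252]
[[252 251 251 249 238 199 128 101  97  94  93  98]
 [251 251 251 249 241 206 132  95  97  92  95  89]
 [252 251 251 249 243 212 136  96  94  94  91  94]]
(288, 99.5) 485.4 186.1
(304.5, 115) 491.2 180.5
(338, 100.5) 504.1 186.5
(337.5, 115) 503.9 180.9
(338, 130.5) 504.2 175.0
```

The bar is flush within about 0.4 mm with a 12.8 mm gap. I lower it onto the plate.

Call:
arm_command --moves '[0,0,-0.4,0,0,0,0,0,0,-0.15,0,0,0,0,0,0,0,0,0,0,0]'

```text
time_s: 11.3
ee_pos: [0.4974, 0.0377, 0.0269]
ee_rot: [0.997, -0.074, 0.001, 0.0]
ft_force: [0.9, -0.2, -5.1]
opening: 0.126
```

```bash
python3 chk.py
```

```text
t 11.3 p [497.4  37.7  26.9] u 486.2 v 111.2 yaw -8.53 z [ 1.7e-03 -4.0e-04 -1.0e+00] Fu,Fv,Fz 0.9 -0.1 -5.1 M [-0.06 -0.02  0.  ]
rot fix [0.0004 0.0017 0.    ] yawfix 0.0006 v fix world cm [0.   0.03] u to 485 cm [-0.12  0.02]
```

Call:
arm_command --moves '[0.4,-0.06,0,0,0.0015,0,0,0.4,-0.06,0,0,0,0,0,0,0,0,0,0,0,0]'

```text
time_s: 11.68
ee_pos: [0.5063, 0.0364, 0.0272]
ee_rot: [0.997, -0.074, 0.001, 0.0]
ft_force: [0.0, -0.1, -5.7]
opening: 0.128
```

```bash
python3 chk.py
```

```text
t 11.675 p [506.3  36.4  27.2] u 495.3 v 111.2 yaw -8.53 z [ 1.e-03 -5.e-04 -1.e+00] Fu,Fv,Fz 0.0 -0.1 -5.7 M [ 0.04  0.05 -0.04]
rot fix [0.0005 0.001  0.    ] yawfix 0.0005 v fix world cm [0.   0.03] u to 485 cm [-1.02  0.15]
```

Call:
arm_command --moves '[0.2,-0.03,-0.1,0,0.001,0,0,0,0,0,0,0,0,0]'

```text
time_s: 11.92
ee_pos: [0.5085, 0.0361, 0.0261]
ee_rot: [0.997, -0.074, -0.0, 0.0]
ft_force: [-0.3, 0.5, -5.1]
opening: 0.128
```

```bash
python3 chk.py
```

```text
t 11.925 p [508.5  36.1  26.1] u 497.4 v 111.3 yaw -8.53 z [-1.e-04 -5.e-04 -1.e+00] Fu,Fv,Fz -0.4 0.5 -5.1 M [-0.02 -0.02 -0.  ]
rot fix [ 0.0005 -0.0001  0.    ] yawfix 0.0005 v fix world cm [0.   0.02] u to 485 cm [-1.23  0.18]
```

Call:
arm_command --moves '[0.08,-0.01,-0.05,0,0,0,0,0,0,0,0,0,0,0]'

```text
time_s: 12.18
ee_pos: [0.5086, 0.0361, 0.0261]
ee_rot: [0.997, -0.074, -0.001, 0.0]
ft_force: [-0.1, -0.2, -5.4]
opening: 0.125
```

Call:
arm_command --moves '[0.08,-0.01,0,0,0,0,0,0,0,0,0,0,0,0]'

```text
time_s: 12.42
ee_pos: [0.509, 0.036, 0.026]
ee_rot: [0.997, -0.074, -0.001, 0.0]
ft_force: [-2.2, -0.9, -3.5]
opening: 0.126
```

```bash
python3 chk.py
```

```text
t 12.425 p [509.  36.  26.] u 498.0 v 111.3 yaw -8.52 z [-2.4e-03 -2.0e-04 -1.0e+00] Fu,Fv,Fz -2.1 -1.2 -3.5 M [0.05 0.2  0.01]
rot fix [ 0.0002 -0.0024  0.    ] yawfix 0.0004 v fix world cm [0.   0.02] u to 485 cm [-1.28  0.19]
```

Call:
arm_command --moves '[0.15,-0.02,0,0,0,0,0]'

```text
time_s: 12.55
ee_pos: [0.509, 0.0361, 0.026]
ee_rot: [0.997, -0.074, -0.003, 0.0]
ft_force: [-12.4, -0.0, 6.0]
opening: 0.126
```

```bash
python3 chk.py; python3 -c "
from h import *
for i in range(4):
    cam('top'); print(arm.state()['time_s'],np.round(arm.state()['ft_force'],1))"; python3 chk.py
```

```text
t 12.55 p [509.   36.1  26. ] u 498.0 v 111.3 yaw -8.51 z [-6.1e-03  1.0e-04 -1.0e+00] Fu,Fv,Fz -12.2 -1.9 6.0 M [0.06 1.69 0.01]
rot fix [-0.0001 -0.0061 -0.    ] yawfix 0.0001 v fix world cm [0.   0.02] u to 485 cm [-1.28  0.19]
12.6 [-9.2 -0.   2.5]
12.65 [-8.9  1.   2.8]
12.7 [-8.6 -0.2  3.9]
12.75 [-8.5  0.4  2.4]
t 12.75 p [508.9  36.1  26. ] u 497.9 v 111.3 yaw -8.5 z [-6.e-03  1.e-04 -1.e+00] Fu,Fv,Fz -8.5 -0.8 2.4 M [ 0.13  1.22 -0.02]
rot fix [-0.0001 -0.006  -0.    ] yawfix 0.0001 v fix world cm [0.   0.02] u to 485 cm [-1.28  0.19]
```

Call:
arm_command --moves '[0.22,-0.03,0.03,0,-0.004,0,0]'

```text
time_s: 12.88
ee_pos: [0.509, 0.0361, 0.026]
ee_rot: [0.997, -0.074, -0.004, -0.0]
ft_force: [-11.4, -0.3, 1.7]
opening: 0.124
```

```bash
python3 chk.py; python3 -c "
from h import *
for i in range(6):
    d=cam('wrist' if i==5 else 'top'); print(arm.state()['time_s'],np.round(arm.state()['ft_force'],1))
np.savez('w6.npz',**d); I=d['img'][...,::-1]
cv2.imwrite('pics/w6.png',cv2.resize(I[30:320,230:420],None,fx=2,fy=2,interpolation=cv2.INTER_CUBIC))"; python3 chk.py
```

```text
t 12.875 p [509.   36.1  26. ] u 497.9 v 111.3 yaw -8.49 z [-7.2e-03  6.0e-04 -1.0e+00] Fu,Fv,Fz -11.2 -2.0 1.7 M [ 0.06  1.62 -0.03]
rot fix [-0.0006 -0.0072 -0.    ] yawfix -0.0001 v fix world cm [0.   0.02] u to 485 cm [-1.28  0.19]
12.925 [-11.1  -0.5   2.9]
12.975 [-10.9  -0.8   1.5]
13.025 [-10.6  -0.7   2.9]
13.075 [-11.8  -0.7   2.5]
13.125 [-10.2   0.6   2. ]
13.175 [-10.5   0.    1.9]
t 13.175 p [508.9  36.1  26. ] u 497.9 v 111.3 yaw -8.49 z [-7.2e-03  6.0e-04 -1.0e+00] Fu,Fv,Fz -10.4 -1.5 1.9 M [ 0.1   1.48 -0.07]
rot fix [-0.0006 -0.0072 -0.    ] yawfix -0.0001 v fix world cm [0.   0.02] u to 485 cm [-1.28  0.19]
```

View pics/w6.png

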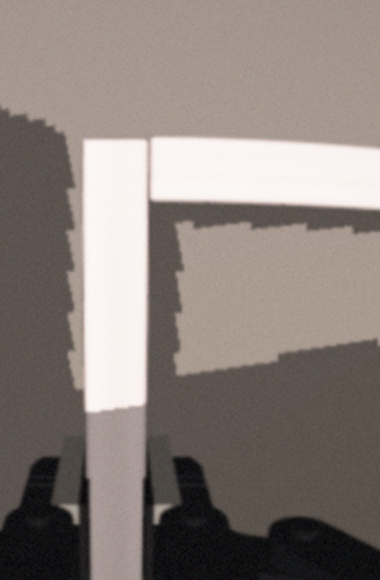

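The bar is flush and touching the left bar, and the moment about z is near 0, so both sides are loaded. The force is steady at 10.5 N. I raise it slightly towards 12–13 N.

Call:
arm_command --moves '[0.27,-0.04,0.06,0,-0.004,0,0]'

```text
time_s: 13.3
ee_pos: [0.5089, 0.0361, 0.026]
ee_rot: [0.997, -0.074, -0.005, -0.0]
ft_force: [-11.3, 1.3, -1.2]
opening: 0.126
```

```bash
python3 -c "
from h import *
for i in range(8):
    d=cam('top'); print(arm.state()['time_s'],np.round(arm.state()['ft_force'],1))
m=steel(d['img'],222); ys,xs=np.where(m[160:215,300:325]); P=onz(d,np.c_[xs+300,ys+160],.052)[:,:2]*1000
print(cv2.fitLine(P.astype(np.float32),cv2.DIST_HUBER,0,.01,.01).ravel().round(3))
d=cam('side'); cv2.imwrite('pics/s6.png',cv2.resize(d['img'][165:285,235:385,::-1],None,fx=5,fy=5,interpolation=cv2.INTER_CUBIC))"; python3 chk.py
```

```text
13.35 [-11.1   0.3   0.8]
13.4 [-11.6  -1.1   0.6]
13.45 [-11.2   0.    0.6]
13.5 [-12.4  -0.    1.1]
13.55 [-11.1  -0.7   0.6]
13.6 [-11.4  -0.1   0.8]
13.65 [-11.5  -0.9   0.1]
13.7 [-11.7  -0.1  -0.5]
[ 9.54000e-01 -2.99000e-01  6.25715e+02 -4.61410e+01]
t 13.75 p [508.9  36.1  26. ] u 497.9 v 111.3 yaw -8.48 z [-0.0098  0.0014 -1.    ] Fu,Fv,Fz -11.9 -1.1 1.5 M [ 0.05  1.7  -0.05]
rot fix [-0.0014 -0.0098 -0.    ] yawfix -0.0004 v fix world cm [0.   0.02] u to 485 cm [-1.27  0.19]
```

View pics/s6.png

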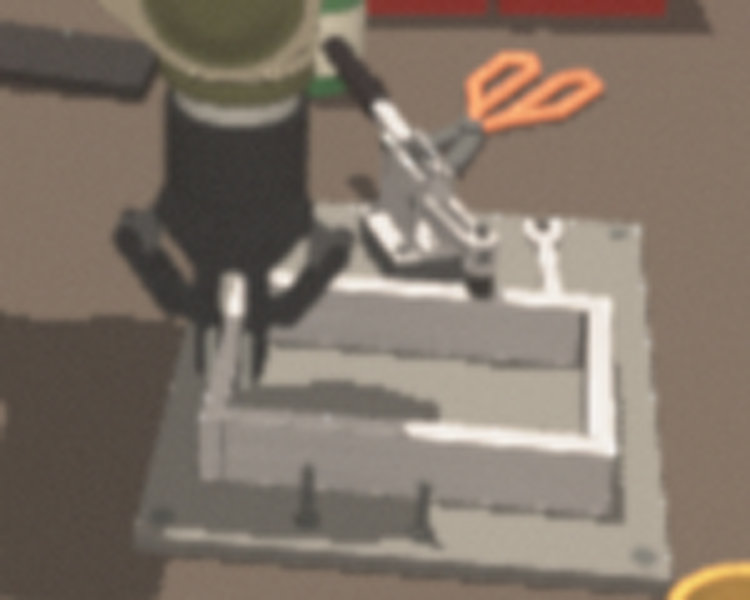

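The side view shows the bar flush and touching at the right bar, at about (215,445). The clamp is still locked and the bolts are standing. The push is steady at about 11.5 N, so I'm handing in.

```bash
python3 -c "
from bench import workorder; print(workorder.sign_off())"; python3 chk.py | head -1
```

```text
the job is handed in; nothing more can be done
None
the job is handed in; nothing more can be done
```

I locked the clamp, stood the 150 mm end bar on the plate across the frame's open end and pressed it against both side bars. The job went in at about 13.8 s on the robot's clock, with the bar still held and pressed. No verdict was reported.

**Last checks:**
- **Push:** it held at 11–12 N for 0.4 s. I can't separate out plate friction, so the force on the frame may be slightly lower.
- **Bar position:** it was flush with the left side bar within about 0.4 mm, measured just before the final approach. The pictures show it touching at both ends. Its centre is about 6 mm outside the open end, and it looks seated on the plate.
- **Square and upright:** the tool's yaw matches the frame's within 0.1°, and the tool tilt is about 0.01 rad.
- **Clamp and other things:** the handle is still in its locked position. The things in the last side view (bolts, wrench, shears) look undisturbed.

**What went wrong or disagreed:**
- **Force spike on the clamp:** the wrist force reached about 90 N for a moment when the handle hit its stop. That is under the 120 N limit. The closed fingertips were doing the pressing, and I backed off at once.
- **Frame position at the end:** the last top-camera fit of the right side bar was unusable because of the arm's shadow. A fit right after clamping showed no shift, and the final wrist and side views agree with that.
- **Cameras:** the top and wrist cameras differed by about 2 mm on where the open end is. I used the wrist camera, because it sees the bar and the frame together.

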